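# Put swapped buffer bottles back in their colour-coded bays

### The arm

A 6-joint arm with a two-finger parallel gripper is mounted at the origin on the work surface. World frame = base frame: x ahead of the robot, y to its left, z up, the work surface at z = 0. Lengths are in m, angles in rad, forces in N, time in s.
With the tool pointing down it reaches from about 0.3 to 0.775 m from the base axis. Payload 14.6 kg.
Tool frame: the origin (TCP) lies at the very end of the fingers, on their centre line; the grasp point (between the pads) lies 19 mm behind it (ctrl.grasp_offset is the distance from the TCP to the grasp point, in m); z points along the fingers, y is the line along which they close (so a half turn about z gives the same grasp; the last joint's range is limited). The gripper opens to 94 mm and grips with 3 to 60 N. Pads are 16 mm wide; open, the fingers measure 119 mm over their backs; the gripper's body (75 mm by 177 mm) begins 78 mm behind the grasp point.
Start: joints at [-0.067, 0.3, 1.521, -0, 1.321, -0.067], TCP at [0.55, -0, 0.205] pointing down, gripper open.
Joint ranges: [-3.03, 3.03], [-0.79, 2.21], [0.23, 2.52], [-1.04, 4.18], [0, 3.07], [-2.55, 2.55]. Speed limits (rad/s): [2.22, 2.22, 2.57, 3.14, 3.14, 3.14].

### API

Orientations are given as [roll, pitch, yaw] about the fixed x, y, z axes, in that order (R = Rz(yaw) Ry(pitch) Rx(roll)).
In Python, from station import ctrl gives the robot as it stands.
- The arm moves only by the tool step_arm, never from a script. Its argument "plan" is a list that holds one entry, the list of rows, each a list of 6 numbers: the shift along the tool's x, y, z in units of 30 mm (1.0 is 30 mm), then the turn, a rotation vector about the tool's x, y, z in units of 6 degrees (1.0 is 6 degrees). In form: [[[dx, dy, dz, wx, wy, wz], ...]]. A call has 1 to 8 rows; each row is the pose to reach, as a shift and turn from the pose commanded when the call began, along the tool's axes at that moment; what a row does not reach only later rows make up. A row lasts 1/12 s, in which the tool goes at most 41.7 mm and 7.16 degrees, less where a joint would pass 70% of its speed; a pose out of reach is approached as far as the arm can. A call with a gripper value outside its range is refused whole. "grip" is the opening, from 0 (shut) to 1 (fully open), set as the call begins (left out, the last holds). The fingers move at their own pace and stop on an object; "squeeze" is the grip in N (left out, the last holds). Time passes only in rows, so rows that repeat a pose let the fingers close. It gives the time, the measured TCP pose, the force, the opening and the grip force at its end, in the units of the state.
- ctrl.get_obs(): the state, without advancing time (a new reading comes with each control period).
- ctrl.camera(name): name is "scene" or "side" or "wrist"; returns the picture (400x640x3 uint8, red, green, blue); there is no depth.
- ctrl.camera_model(name): a dict with "intrinsics" (3x3 intrinsics, pixels), "R" (3x3) and "t" (3): a world point X has camera coordinates R X + t; the wrist camera has in their place "tool_from_camera" (4x4, takes a point from camera to tool coordinates, whose origin is the TCP and whose axes are the flange's). Camera axes: x right, y down, z forward; pixel columns grow to the right and rows downward; lengths in m; the calibration is good to about 2 mm. The wrist camera is an equidistant fisheye: a pixel r from the principal point sees the ray r / f radians off the axis. A picture is of the moment at which its call begins: read the wrist's pose just before it. camera_model takes no time and is no camera call.
- ctrl.hand_in(): hands the job in; it is judged then, once.
Trained networks look in the newest picture that a camera, given by its name, has taken for a name from the list of things; names that differ only in an ending like _2 or _b are one class to them, and where a whole thing is asked for, a point or a joint stands for the part that bears it (a point fixed in the world has none). Each returns a list of dicts, best first, with "confidence" (0 to 1); they miss things now and then, are a little off and sometimes report something else, mostly with a low value. They report only what shows in the picture. A call takes as long as a camera call.
- ctrl.masks_of(query, camera): "pixels" (400x640 bool, what is visible of it) and "at" ([column, row] in pixels, amid what is visible of it).
- ctrl.place_of(query, camera): "at" ([column, row] in pixels: a listed point, or the origin of a listed thing).
The state is a dict: "time_s": time; "qpos": joint angles; "joint_vel": joint speeds; "tau": joint torques, N m; "ee_pos": TCP position; "eef_rot": TCP orientation; "force": force on the tool from outside, world axes, zero at the start; "moment": the same for the moment, N m; "grip_width": finger opening in m; "grip_force": force on a finger pad.
Only numpy, scipy, OpenCV 4.12 (cv2) and the standard library are available. Lean on these libraries where they do the work, as an engineer would, in place of code of your own. Each camera call takes 0.05 s, during which the arm holds its last target. There are 200 camera calls.

### The job

The four buffer bottles on the gel bench stand in one another's bays. Put every bottle into the bay that has the colour of its cap, standing flat inside the well; the empty grey bay is a free spot to use on the way and is empty again at the end. Keep the bottles upright, set them down gently rather than dropping them, and leave the glass flask where it is.

Things in the scene. Friction and masses are not known exactly. Their poses are not given: they have to be found in the camera images.
- bottle_red: closed lab bottle with red screw cap, loose, about 0.2 kg, 105 mm high: round body 56 mm across up to 62 mm, sloping shoulder to 76 mm, narrow neck 34 mm across, then the cap, 50 mm across, from 80 to 105 mm above the underside (grip here). Origin: centre of the underside; z is up along the bottle.
- bottle_blue: closed lab bottle with blue screw cap, loose, about 0.2 kg, 105 mm high: round body 56 mm across up to 62 mm, sloping shoulder to 76 mm, narrow neck 34 mm across, then the cap, 50 mm across, from 80 to 105 mm above the underside (grip here). Origin: centre of the underside; z is up along the bottle.
- bottle_yellow: closed lab bottle with yellow screw cap, loose, about 0.2 kg, 105 mm high: round body 56 mm across up to 62 mm, sloping shoulder to 76 mm, narrow neck 34 mm across, then the cap, 50 mm across, from 80 to 105 mm above the underside (grip here). Origin: centre of the underside; z is up along the bottle.
- bottle_green: closed lab bottle with green screw cap, loose, about 0.2 kg, 105 mm high: round body 56 mm across up to 62 mm, sloping shoulder to 76 mm, narrow neck 34 mm across, then the cap, 50 mm across, from 80 to 105 mm above the underside (grip here). Origin: centre of the underside; z is up along the bottle.
- bay_red: red bottle bay: red plate 100 x 100 x 6 mm, fixed to the bench, with a round red rim (top 14 mm above the bench) around a well 74 mm across, whose floor is the plate's top. Origin: centre of the plate's underside, on the bench; z up. A bottle in the well has its underside 6 mm above this origin.
- bay_blue: blue bottle bay: blue plate 100 x 100 x 6 mm, fixed to the bench, with a round blue rim (top 14 mm above the bench) around a well 74 mm across, whose floor is the plate's top. Origin: centre of the plate's underside, on the bench; z up. A bottle in the well has its underside 6 mm above this origin.
- bay_yellow: yellow bottle bay: yellow plate 100 x 100 x 6 mm, fixed to the bench, with a round yellow rim (top 14 mm above the bench) around a well 74 mm across, whose floor is the plate's top. Origin: centre of the plate's underside, on the bench; z up. A bottle in the well has its underside 6 mm above this origin.
- bay_green: green bottle bay: green plate 100 x 100 x 6 mm, fixed to the bench, with a round green rim (top 14 mm above the bench) around a well 74 mm across, whose floor is the plate's top. Origin: centre of the plate's underside, on the bench; z up. A bottle in the well has its underside 6 mm above this origin.
- bay_grey: grey spare bay, a free spot that holds no bottle at the start: grey plate 100 x 100 x 6 mm, fixed to the bench, with a round grey rim (top 14 mm above the bench) around a well 74 mm across, whose floor is the plate's top. Origin: centre of the plate's underside, on the bench; z up. A bottle in the well has its underside 6 mm above this origin.
- flask: small conical glass flask with a white stopper, loose, 58 mm across at the foot, 83 mm high; a bystander. Origin: centre of the underside.

How it is judged:
By the outcome, as a careful person would: the job done as asked, in the order asked, and still so for the second after the job is handed in, with the robot touching nothing.
It also fails if it takes over 128 s, if anything falls off the work surface, if the arm or the gripper's body presses on something with over 40 N, if the wrist force passes 120 N, or if a joint passes its speed limit or range.

## Working session

There is one attempt and no reset: what is moved stays moved. The work goes in short steps, Python scripts to look and compute and a tool call to move; the robot and the scene stay as the last step left them, time stands still between calls to the robot, and variables do not carry over. Pictures are saved under pics/ and viewed, at most 14 in all, crops included, and the job is handed in when it is done.

Besides the shell and the picture viewer there is one more tool, called by a JSON object that holds its "method" and its "body", one argument or row to a line. step_arm: Moves the arm, as the interface text tells. Its arguments: {"type":"object","properties":{"plan":{"type":"array","items":{"type":"array","items":{"type":"array","items":{"type":"number"}}}},"grip":{"type":"number"},"squeeze":{"type":"number"}},"required":["plan"]}

```bash
ls; mkdir -p pics; cat > h.py <<'E'
import numpy as np,cv2
from station import ctrl
from scipy.spatial.transform import Rotation as Rn
def ray(cam,px):
    m=ctrl.camera_model(cam);K=np.array(m["intrinsics"]);p=np.array(px,float)
    if cam=="wrist":
        o=ctrl.get_obs();T=np.array(m["tool_from_camera"])
        d=np.array([(p[0]-K[0,2])/K[0,0],(p[1]-K[1,2])/K[1,1]]);r=np.linalg.norm(d)
        v=np.array([*(d/max(r,1e-9)*np.sin(r)),np.cos(r)])
        R=Rn.from_euler('xyz',o["eef_rot"]).as_matrix()
        return R@T[:3,3]+np.array(o["ee_pos"]),R@T[:3,:3]@v
    R=np.array(m["R"]);t=np.array(m["t"])
    return -R.T@t,R.T@np.linalg.solve(K,[*p,1])
def onz(cam,px,z):
    c,v=ray(cam,px);return c+v*(z-c[2])/v[2]
E
python3 - <<'E'
from h import *
o=ctrl.get_obs();print(o)
for c in("scene","side","wrist"):
    cv2.imwrite(f"pics/{c}0.png",ctrl.camera(c)[:,:,::-1])
    for n in["bottle_red","bottle_blue","bottle_yellow","bottle_green","bay_red","bay_blue","bay_yellow","bay_green","bay_grey","flask"]:
        for d in ctrl.place_of(n,c)[:2]:
            print(c,n,round(d["confidence"],2),np.round(d["at"]),onz(c,d["at"],0.006 if n[1]=='o' else 0)[:2].round(3))
E
```

```text
pics
{'time_s': 0.0, 'qpos': array([-6.65769305e-02,  3.00441451e-01,  1.52160177e+00,  3.11852355e-06,
        1.32072337e+00, -6.66140344e-02]), 'joint_vel': array([ 2.67500244e-04, -9.01921346e-04, -3.06670730e-05, -2.65830751e-03,
        4.87160241e-04, -2.33965063e-04]), 'tau': array([-1.53750298e-03, -5.31805658e+01, -3.52735734e+01,  7.07558286e-02,
        2.43994006e-02, -4.79655944e-05]), 'ee_pos': array([5.49722353e-01, 2.90866469e-05, 2.04893853e-01]), 'eef_rot': array([-3.14042152e+00, -8.11567921e-05,  1.57083261e+00]), 'force': array([-0.54221651,  0.06092421,  0.9845446 ]), 'moment': array([-0.02477442, -0.0223942 ,  0.05532326]), 'grip_force': 0.0, 'grip_width': 0.09377977556624754}
scene bottle_red 0.95 [288. 195.] [0.462 0.014]
scene bottle_blue 0.8 [327. 147.] [0.439 0.258]
scene bottle_blue 0.36 [286. 197.] [0.464 0.004]
scene bottle_yellow 0.55 [208. 277.] [ 0.466 -0.291]
scene bottle_green 0.82 [365. 180.] [0.606 0.163]
scene bottle_green 0.3 [366. 180.] [0.609 0.164]
scene bay_red 0.95 [368. 184.] [0.618 0.158]
scene bay_blue 0.72 [208. 282.] [ 0.47  -0.295]

[... 482 characters left out ...]
 bay_red 0.55 [337. 176.] [0.61  0.177]
side bay_blue 0.79 [330. 334.] [ 0.463 -0.289]
side bay_blue 0.57 [290. 219.] [0.464 0.018]
side bay_yellow 0.56 [263. 171.] [0.441 0.265]
side bay_yellow 0.51 [328. 334.] [ 0.46  -0.288]
side bay_green 0.57 [292. 220.] [0.469 0.013]
side bay_grey 0.66 [340. 174.] [0.62  0.186]
side bay_grey 0.65 [416. 266.] [ 0.637 -0.189]
side flask 0.93 [389. 209.] [ 0.667 -0.005]
wrist bottle_red 0.71 [243. 176.] [0.456 0.009]
wrist bottle_yellow 0.75 [264. 360.] [ 0.46  -0.301]
wrist bottle_green 0.88 [369.  52.] [0.612 0.164]
wrist bay_blue 0.61 [268. 358.] [ 0.466 -0.301]
wrist bay_grey 0.7 [376. 304.] [ 0.639 -0.186]
wrist flask 0.66 [408. 190.] [ 0.668 -0.01 ]
```

View pics/scene0.png

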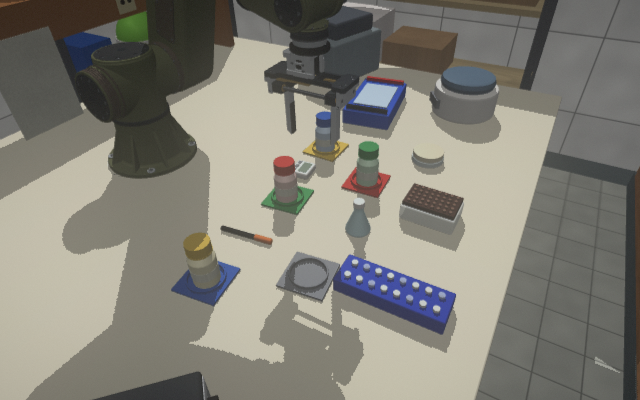

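View pics/side0.png

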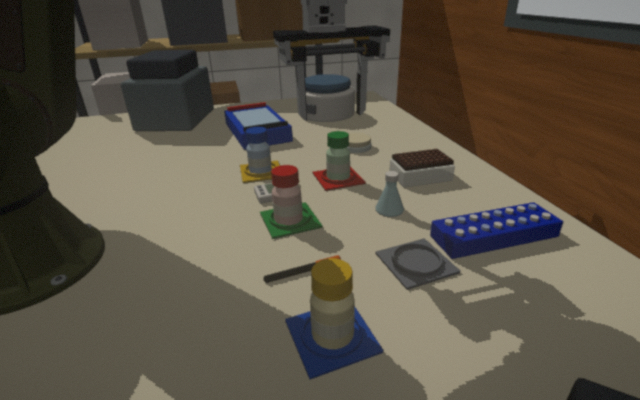

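```bash
cat >> h.py <<'E'
# cap-centre fit: minimise reprojection of a mask-by-colour centroid is crude; use cap top ellipse via colour segmentation
def cap(cam,name,img):
    ms=ctrl.masks_of("bottle_"+name,cam)
    if not ms:return None
    m=ms[0]["pixels"]
    hsv=cv2.cvtColor(img,cv2.COLOR_RGB2HSV);h=hsv[...,0].astype(int)
    ok={"red":(h<10)|(h>170),"blue":(h>95)&(h<130),"yellow":(h>18)&(h<35),"green":(h>40)&(h<90)}[name]
    c=(m&ok&(hsv[...,1]>110)).astype(np.uint8)
    n,l,s,ce=cv2.connectedComponentsWithStats(c)
    i=1+s[1:,4].argmax();return ce[i],s[i,4],ms[0]["confidence"]
def tri(rays):
    A=0;b=0
    for c,v in rays:
        v=v/np.linalg.norm(v);P=np.eye(3)-np.outer(v,v);A=A+P;b=b+P@c
    return np.linalg.solve(A,b)
E
python3 - <<'E'
from h import *
im={c:ctrl.camera(c) for c in("scene","side","wrist")}
for n in("red","blue","yellow","green"):
    r=[]
    for c in im:
        k=cap(c,n,im[c])
        if k is None: print(n,c,"none");continue
        print(n,c,np.round(k[0],1),k[1],round(k[2],2),onz(c,k[0],.1)[:2].round(3))
        if c!="wrist":r.append(ray(c,k[0]))
    if len(r)>1:print(n,tri(r).round(4))
E
```

```text
red scene [283.5 161.4] 188 0.87 [0.453 0.021]
red side [284.3 176.3] 508 0.77 [0.459 0.007]
red wrist [226.1 192.6] 2252 0.94 [0.461 0.01 ]
red [0.4579 0.014  0.1009]
blue scene [323.4 115.4] 95 0.92 [0.424 0.269]
blue side [254.1 133.3] 200 0.78 [0.43  0.266]Traceback (most recent call last):
  File "<stdin>", line 6, in <module>
  File "h.py", line 25, in cap
    i=1+s[1:,4].argmax();return ce[i],s[i,4],ms[0]["confidence"]
        ~~~~~~~~~~~~~~^^
ValueError: attempt to get argmax of an empty sequence
```

Scene picture: red bottle (285,180) stands on green, green (368,165) on red, blue (324,135) on yellow and yellow (202,262) on blue. Grey bay (307,273) is empty, and the flask is at (357,218). The side view agrees. So there are two swaps, each via the grey bay. Tool x = world y, tool y = world x, tool z = down.

{"method": "step_arm", "body": {
  "plan": [
    [[0.1, -1.2, 0, 0, 0, 0], [0.2, -2.4, 0, 0, 0, 0], [0.33, -2.97, 0, 0, 0, 0], [0.33, -2.97, 0, 0, 0, 0], [0.33, -2.97, 0, 0, 0, 0]]
  ],
  "grip": 1
}}

```text
time_s: 2.52
ee_pos: [0.4609, 0.01, 0.2061]
eef_rot: [3.14, 0.0, 1.571]
force: [0.7, -0.3, 1.3]
grip_width: 0.0944
grip_force: 0.0
```

```bash
cat >> h.py <<'E'
def look(bots=(),bays=(),f=None):
    img=ctrl.camera("wrist")
    if f:cv2.imwrite(f,img[:,:,::-1])
    o=ctrl.get_obs();print("t",o["time_s"],"tcp",np.round(o["ee_pos"],4),"rot",np.round(o["eef_rot"],3),"w",round(o["grip_width"],4))
    for n in bots:
        for d in ctrl.place_of("bottle_"+n,"wrist")[:2]:print("bottle",n,round(d["confidence"],2),np.round(d["at"]),onz("wrist",d["at"],.006)[:2].round(4))
        try:
            k=cap("wrist",n,img);print(" cap",n,np.round(k[0]),k[1],onz("wrist",k[0],.1)[:2].round(4))
        except Exception as e:print(n,"cap none")
    for n in bays:
        for d in ctrl.place_of("bay_"+n,"wrist")[:2]:print("bay",n,round(d["confidence"],2),np.round(d["at"]),onz("wrist",d["at"],.0)[:2].round(4))
        for d in ctrl.masks_of("bay_"+n,"wrist")[:1]:
            ys,xs=np.nonzero(d["pixels"]);p=np.array([onz("wrist",(x,y),.006)[:2] for x,y in list(zip(xs,ys))[::7]])
            (c,s,a)=cv2.minAreaRect(p.astype(np.float32)*1000);print(" rect",n,np.round(c,1),np.round(s,1),round(a))
E
python3 - <<'E'
from h import *
look(["red","green","yellow"],["green","grey"],"pics/w1.png")
E
```

```text
t 2.5667 tcp [0.4615 0.0099 0.2059] rot [3.14  0.    1.571] w 0.0941
bottle red 0.95 [316. 183.] [0.4605 0.0083]
 cap red [317. 202.] 2299 [0.4607 0.0097]
bottle green 0.97 [436.  66.] [0.6113 0.1619]
 cap green [467.  52.] 1916 [0.6084 0.1638]
bottle yellow 0.86 [316. 364.] [ 0.4591 -0.297 ]
yellow cap none
 rect green [463.    9.9] [100.5  99.8] 6
 rect grey [ 636.2 -159.7] [105.8  52.4] 15
```

View pics/w1.png

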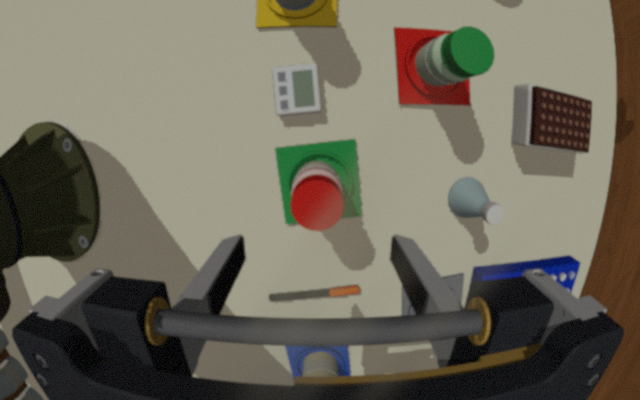

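Wrist view: the red cap (317,202) is centred between the fingers, with green bay (320,180) below it. The green bottle, flask and pen are clear of the gripper. Next: descend, grip, lift.

{"method": "step_arm", "body": {
  "plan": [
    [[0, 0, 1.2, 0, 0, 0], [0, 0, 2.4, 0, 0, 0], [0, 0, 3.3, 0, 0, 0], [0, 0, 3.9, 0, 0, 0], [0, 0, 4.1, 0, 0, 0], [0, 0, 4.1, 0, 0, 0]]
  ]
}}

```text
time_s: 3.57
ee_pos: [0.4604, 0.0099, 0.0815]
eef_rot: [-3.139, -0.0, 1.571]
force: [0.6, -0.1, 0.4]
grip_width: 0.0941
grip_force: 0.0
```

{"method": "step_arm", "body": {
  "plan": [
    [[0, 0, 0, 0, 0, 0], [0, 0, 0, 0, 0, 0], [0, 0, 0, 0, 0, 0], [0, 0, 0, 0, 0, 0], [0, 0, 0, 0, 0, 0], [0, 0, 0, 0, 0, 0], [0, 0, 0, 0, 0, 0]]
  ],
  "grip": 0,
  "squeeze": 20
}}

```text
time_s: 4.15
ee_pos: [0.461, 0.0099, 0.0826]
eef_rot: [3.141, 0.0, 1.571]
force: [-0.3, 0.3, 1.6]
grip_width: 0.0508
grip_force: 0.3
```

{"method": "step_arm", "body": {
  "plan": [
    [[0, 0, -0.3, 0, 0, 0], [0, 0, -1, 0, 0, 0], [0, 0, -1.8, 0, 0, 0], [0, 0, -2.6, 0, 0, 0], [0, 0, -3.4, 0, 0, 0], [0, 0, -4, 0, 0, 0], [0, 0, -4.3, 0, 0, 0], [0, 0, -4.3, 0, 0, 0]]
  ]
}}

```text
time_s: 4.82
ee_pos: [0.4615, 0.0099, 0.2134]
eef_rot: [3.138, 0.0, 1.571]
force: [0.2, 0.5, -0.8]
grip_width: 0.0495
grip_force: 20.0
```

{"method": "step_arm", "body": {
  "plan": [
    [[-0.33, 0.3, 0, 0, 0, 0], [-0.84, 0.75, 0, 0, 0, 0], [-1.45, 1.3, 0, 0, 0, 0], [-2.12, 1.9, 0, 0, 0, 0], [-2.78, 2.5, 0, 0, 0, 0], [-3.45, 3.1, 0, 0, 0, 0], [-4.12, 3.7, 0, 0, 0, 0], [-4.79, 4.3, 0, 0, 0, 0]]
  ]
}}

```text
time_s: 5.48
ee_pos: [0.5904, -0.1356, 0.2093]
eef_rot: [-3.139, -0.001, 1.571]
force: [0.1, -0.5, -1.6]
grip_width: 0.0498
grip_force: 20.0
```

{"method": "step_arm", "body": {
  "plan": [
    [[-0.66, 0.6, 0, 0, 0, 0], [-1.2, 1.1, 0, 0, 0, 0], [-1.6, 1.45, 0, 0, 0, 0], [-1.78, 1.6, 0, 0, 0, 0], [-1.78, 1.6, 0, 0, 0, 0], [-1.78, 1.6, 0, 0, 0, 0]]
  ]
}}

```text
time_s: 5.98
ee_pos: [0.6375, -0.1872, 0.2101]
eef_rot: [-3.14, -0.001, 1.571]
force: [0.5, 0.9, -2.0]
grip_width: 0.0495
grip_force: 20.0
```

```bash
python3 - <<'E'
from h import *
look(["red"],["grey","green","red"],"pics/w2.png")
E
```

```text
t 6.0333 tcp [ 0.6374 -0.1868  0.2108] rot [-3.141 -0.     1.571] w 0.0496
bottle red 0.94 [317. 214.] [ 0.6366 -0.2299]
 cap red [318. 259.] 6500 [ 0.6377 -0.2496]
bay grey 0.79 [318. 176.] [ 0.6378 -0.1813]
 rect grey [ 641.  -183.2] [102.5 101. ] 7
bay green 0.72 [190.  37.] [0.4696 0.0104]
 rect green [463.5   9.1] [100.7 101.5] 7
```

View pics/w2.png

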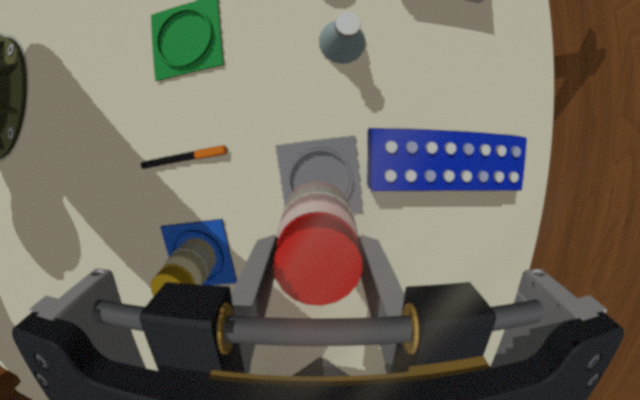

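Red is held over the grey bay (318,176) and upright. The green bay (186,38) is empty. I'll lower it with the final descent slowed down.

{"method": "step_arm", "body": {
  "plan": [
    [[0.06, 0.05, 0.5, 0, 0, 0], [0.06, 0.05, 1.4, 0, 0, 0], [0.06, 0.05, 2.3, 0, 0, 0], [0.06, 0.05, 3.1, 0, 0, 0], [0.06, 0.05, 3.6, 0, 0, 0], [0.06, 0.05, 3.9, 0, 0, 0], [0.06, 0.05, 4.05, 0, 0, 0], [0.06, 0.05, 4.15, 0, 0, 0]]
  ]
}}

```text
time_s: 7.1
ee_pos: [0.6396, -0.1854, 0.0871]
eef_rot: [3.141, 0.0, 1.571]
force: [0.8, -0.9, -1.4]
grip_width: 0.0495
grip_force: 20.0
```

{"method": "step_arm", "body": {
  "plan": [
    [[0, 0, 0.04, 0, 0, 0], [0, 0, 0.08, 0, 0, 0], [0, 0, 0.12, 0, 0, 0], [0, 0, 0.14, 0, 0, 0], [0, 0, 0.14, 0, 0, 0], [0, 0, 0.14, 0, 0, 0]]
  ]
}}

```text
time_s: 7.6
ee_pos: [0.6395, -0.1854, 0.083]
eef_rot: [3.141, 0.0, 1.571]
force: [-0.5, -0.3, -2.0]
grip_width: 0.05
grip_force: 20.0
```

{"method": "step_arm", "body": {
  "plan": [
    [[0, 0, 0.02, 0, 0, 0], [0, 0, 0.04, 0, 0, 0], [0, 0, 0.04, 0, 0, 0]]
  ]
}}

```text
time_s: 7.85
ee_pos: [0.6396, -0.1856, 0.0827]
eef_rot: [3.141, 0.0, 1.571]
force: [-3.7, 0.8, 7.1]
grip_width: 0.0497
grip_force: 20.0
```

{"method": "step_arm", "body": {
  "plan": [
    [[0, 0, 0, 0, 0, 0], [0, 0, 0, 0, 0, 0], [0, 0, 0, 0, 0, 0], [0, 0, 0, 0, 0, 0], [0, 0, 0, 0, 0, 0], [0, 0, 0, 0, 0, 0], [0, 0, 0, 0, 0, 0], [0, 0, 0, 0, 0, 0]]
  ],
  "grip": 1
}}

```text
time_s: 8.52
ee_pos: [0.6394, -0.1854, 0.0815]
eef_rot: [-3.142, -0.0, 1.571]
force: [-0.4, 0.2, -0.1]
grip_width: 0.0941
grip_force: 0.0
```

{"method": "step_arm", "body": {
  "plan": [
    [[0, 0, -0.6, 0, 0, 0], [0, 0, -1.6, 0, 0, 0], [0, 0, -2.6, 0, 0, 0], [0, 0, -3.6, 0, 0, 0], [0, 0, -4.1, 0, 0, 0], [0.6, -0.1, -4.1, 0, 0, 0], [1.6, -0.2, -4.1, 0, 0, 0], [2.6, -0.3, -4.1, 0, 0, 0]]
  ]
}}

```text
time_s: 9.18
ee_pos: [0.6301, -0.1071, 0.2046]
eef_rot: [3.141, 0.0, 1.569]
force: [0.4, -0.3, -0.5]
grip_width: 0.0937
grip_force: 0.0
```

{"method": "step_arm", "body": {
  "plan": [
    [[1.2, -0.1, 0, 0, 0, 0], [2.4, -0.2, 0, 0, 0, 0], [3.6, -0.3, 0, 0, 0, 0], [4.8, -0.4, 0, 0, 0, 0], [6, -0.5, 0, 0, 0, 0], [7.2, -0.6, 0, 0, 0, 0], [8.4, -0.7, 0, 0, 0, 0], [9, -0.7, 0, 0, 0, 0]]
  ]
}}

```text
time_s: 9.85
ee_pos: [0.6086, 0.1663, 0.2047]
eef_rot: [3.141, -0.001, 1.573]
force: [-0.5, 0.1, 0.1]
grip_width: 0.094
grip_force: 0.0
```

```bash
python3 - <<'E'
from h import *
ctrl.camera("side");look(["green","red","blue"],["red","green","yellow"])
E
```

```text
t 9.95 tcp [0.6089 0.1654 0.2044] rot [-3.142 -0.     1.574] w 0.0943
bottle green 0.63 [319. 184.] [0.6107 0.1607]
 cap green [311. 201.] 1310 [0.6028 0.1637]
bottle red 0.63 [335. 382.] [ 0.6398 -0.1937]
red cap none
bottle blue 0.65 [182. 117.] [0.4355 0.2492]
 cap blue [146. 120.] 1949 [0.4364 0.2487]
bay red 0.28 [334. 384.] [ 0.6395 -0.2063]
 rect red [609.3 157.2] [ 99.4 100.3] 3
 rect green [464.4   5.3] [101.2  99.4] 4
 rect yellow [437.4 251.5] [99.4 99.2] 90
```

{"method": "step_arm", "body": {
  "plan": [
    [[0, 0, 0, 0, 0, 0], [0, 0, 0, 0, 0, 0]]
  ]
}}

```text
time_s: 10.72
ee_pos: [0.6094, 0.1626, 0.2046]
eef_rot: [-3.142, 0.0, 1.571]
force: [0.1, 0.8, -0.1]
grip_width: 0.0942
grip_force: 0.0
```

```bash
python3 - <<'E'
from h import *
look(["green","blue"],["red","green","yellow"],"pics/w3.png")
E
```

```text
t 10.7667 tcp [0.6094 0.1626 0.2045] rot [-3.142  0.     1.571] w 0.0938
bottle green 0.71 [317. 182.] [0.6092 0.1635]
 cap green [312. 197.] 1545 [0.6037 0.1685]
bottle blue 0.65 [183. 114.] [0.4361 0.2548]
 cap blue [145. 115.] 1951 [0.4348 0.2547]
 rect red [608.4 163.8] [ 99.6 100. ] 4
bay green 0.97 [220. 285.] [0.4642 0.0071]
 rect green [464.6  11.5] [102.1 103.3] 4
 rect yellow [436.2 256.7] [100.5 100.5] 89
```

View pics/w3.png

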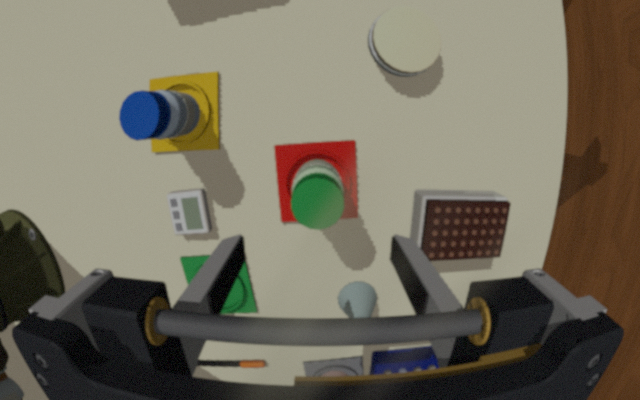

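Green cap (318,202) is centred on red bay (317,180), and nothing is in the fingers' way. Next: grasp, carry to the green bay at (0.4635, 0.010).

{"method": "step_arm", "body": {
  "plan": [
    [[0, 0, 1.2, 0, 0, 0], [0, 0, 2.4, 0, 0, 0], [0, 0, 3.3, 0, 0, 0], [0, 0, 3.9, 0, 0, 0], [0, 0, 4.07, 0, 0, 0], [0, 0, 4.07, 0, 0, 0]]
  ]
}}

```text
time_s: 11.77
ee_pos: [0.6089, 0.1625, 0.0814]
eef_rot: [-3.139, 0.0, 1.571]
force: [0.2, 0.4, -0.6]
grip_width: 0.0941
grip_force: 0.0
```

{"method": "step_arm", "body": {
  "plan": [
    [[0, 0, 0, 0, 0, 0], [0, 0, 0, 0, 0, 0], [0, 0, 0, 0, 0, 0], [0, 0, 0, 0, 0, 0], [0, 0, 0, 0, 0, 0], [0, 0, 0, 0, 0, 0], [0, 0, 0, 0, 0, 0], [0, 0, 0, 0, 0, 0]]
  ],
  "grip": 0
}}

```text
time_s: 12.43
ee_pos: [0.6094, 0.1626, 0.0826]
eef_rot: [3.141, -0.0, 1.571]
force: [-0.1, -0.4, 0.7]
grip_width: 0.0498
grip_force: 20.0
```

{"method": "step_arm", "body": {
  "plan": [
    [[0, 0, -0.1, 0, 0, 0], [0, 0, -0.7, 0, 0, 0], [0, 0, -1.5, 0, 0, 0], [0, 0, -2.4, 0, 0, 0], [0, 0, -3.3, 0, 0, 0], [0, 0, -4, 0, 0, 0], [0, 0, -4.3, 0, 0, 0], [0, 0, -4.3, 0, 0, 0]]
  ]
}}

```text
time_s: 13.1
ee_pos: [0.61, 0.1627, 0.2134]
eef_rot: [3.138, -0.001, 1.571]
force: [-0.2, 0.2, -0.9]
grip_width: 0.0498
grip_force: 20.0
```

{"method": "step_arm", "body": {
  "plan": [
    [[-0.3, -0.28, 0, 0, 0, 0], [-0.8, -0.76, 0, 0, 0, 0], [-1.4, -1.33, 0, 0, 0, 0], [-2, -1.9, 0, 0, 0, 0], [-2.7, -2.57, 0, 0, 0, 0], [-3.4, -3.24, 0, 0, 0, 0], [-4.1, -3.91, 0, 0, 0, 0], [-4.6, -4.38, 0, 0, 0, 0]]
  ]
}}

```text
time_s: 13.77
ee_pos: [0.4758, 0.0234, 0.2096]
eef_rot: [-3.139, 0.0, 1.57]
force: [-0.1, 1.1, -1.0]
grip_width: 0.0499
grip_force: 20.0
```

{"method": "step_arm", "body": {
  "plan": [
    [[-0.35, -0.34, 0, 0, 0, 0], [-0.5, -0.48, 0, 0, 0, 0], [-0.5, -0.48, 0, 0, 0, 0], [-0.5, -0.48, 0, 0, 0, 0], [-0.5, -0.48, 0, 0, 0, 0]]
  ]
}}

```text
time_s: 14.18
ee_pos: [0.4639, 0.0101, 0.211]
eef_rot: [-3.141, -0.0, 1.571]
force: [-0.5, 0.4, -1.6]
grip_width: 0.05
grip_force: 20.0
```

```bash
python3 - <<'E'
from h import *
look([],["red","green"])
E
```

```text
t 14.2333 tcp [0.4639 0.0101 0.211 ] rot [-3.141 -0.     1.571] w 0.0496
bay red 0.7 [428.  68.] [0.6067 0.1615]
 rect red [607.3 163.1] [103.  100.2] 4
bay green 0.88 [318. 180.] [0.464  0.0104]
 rect green [463.    9.3] [100.5 101.1] 7
```

{"method": "step_arm", "body": {
  "plan": [
    [[0, 0, 0.5, 0, 0, 0], [0, 0, 1.4, 0, 0, 0], [0, 0, 2.3, 0, 0, 0], [0, 0, 3.1, 0, 0, 0], [0, 0, 3.6, 0, 0, 0], [0, 0, 3.9, 0, 0, 0], [0, 0, 4.05, 0, 0, 0], [0, 0, 4.15, 0, 0, 0]]
  ]
}}

```text
time_s: 15.1
ee_pos: [0.4638, 0.0097, 0.0869]
eef_rot: [3.141, 0.0, 1.571]
force: [-0.1, -0.3, -1.4]
grip_width: 0.0496
grip_force: 20.0
```

{"method": "step_arm", "body": {
  "plan": [
    [[0, 0, 0.03, 0, 0, 0], [0, 0, 0.06, 0, 0, 0], [0, 0, 0.09, 0, 0, 0], [0, 0, 0.12, 0, 0, 0], [0, 0, 0.15, 0, 0, 0], [0, 0, 0.15, 0, 0, 0], [0, 0, 0.15, 0, 0, 0]]
  ]
}}

```text
time_s: 15.68
ee_pos: [0.4637, 0.0096, 0.0825]
eef_rot: [3.141, 0.0, 1.571]
force: [-0.2, -0.1, -1.6]
grip_width: 0.0499
grip_force: 20.0
```

{"method": "step_arm", "body": {
  "plan": [
    [[0, 0, 0, 0, 0, 0], [0, 0, 0, 0, 0, 0], [0, 0, 0, 0, 0, 0], [0, 0, 0, 0, 0, 0], [0, 0, 0, 0, 0, 0], [0, 0, 0, 0, 0, 0], [0, 0, 0, 0, 0, 0], [0, 0, 0, 0, 0, 0]]
  ],
  "grip": 1
}}

```text
time_s: 16.35
ee_pos: [0.4636, 0.0096, 0.0825]
eef_rot: [-3.142, 0.0, 1.571]
force: [0.4, 0.1, 0.2]
grip_width: 0.0937
grip_force: 0.0
```

{"method": "step_arm", "body": {
  "plan": [
    [[0, 0, -0.6, 0, 0, 0], [0, 0, -1.6, 0, 0, 0], [0, 0, -2.6, 0, 0, 0], [0, 0, -3.6, 0, 0, 0], [0, 0, -4.1, 0, 0, 0], [-0.4, 0.36, -4.1, 0, 0, 0], [-1.2, 1.08, -4.1, 0, 0, 0], [-2, 1.8, -4.1, 0, 0, 0]]
  ]
}}

```text
time_s: 17.02
ee_pos: [0.5183, -0.0509, 0.2062]
eef_rot: [3.14, 0.0, 1.572]
force: [-0.1, 0.7, 0.9]
grip_width: 0.0943
grip_force: 0.0
```

{"method": "step_arm", "body": {
  "plan": [
    [[-0.8, 0.72, 0, 0, 0, 0], [-1.6, 1.44, 0, 0, 0, 0], [-2.4, 2.16, 0, 0, 0, 0], [-3.2, 2.88, 0, 0, 0, 0], [-4, 3.6, 0, 0, 0, 0], [-4.5, 4.06, 0, 0, 0, 0], [-4.5, 4.06, 0, 0, 0, 0], [-4.5, 4.06, 0, 0, 0, 0]]
  ]
}}

```text
time_s: 17.68
ee_pos: [0.6393, -0.1859, 0.2044]
eef_rot: [-3.14, -0.0, 1.57]
force: [-0.2, 0.8, 0.8]
grip_width: 0.0942
grip_force: 0.0
```

```bash
python3 - <<'E'
from h import *
look(["red","green","yellow"],["grey","green","blue"],"pics/w4.png")
E
```

```text
t 17.7333 tcp [ 0.6391 -0.1852  0.2049] rot [-3.141 -0.     1.571] w 0.0941
bottle red 0.59 [314. 182.] [ 0.6351 -0.1847]
 cap red [317. 202.] 2343 [ 0.6386 -0.1846]
bottle green 0.78 [182.  35.] [0.4634 0.0132]
 cap green [146.  19.] 1662 [0.4632 0.0102]
bottle yellow 0.8 [196. 258.] [ 0.4655 -0.2948]
 cap yellow [173. 281.] 661 [ 0.4724 -0.2797]
 rect grey [ 640. -183.] [101.1 101.8] 7
 rect green [463.1  10. ] [102.1 102.1] 7
bay blue 0.56 [196. 259.] [ 0.4613 -0.2996]
 rect blue [ 460.7 -265.4] [103.5  46.8] 9
```

View pics/w4.png

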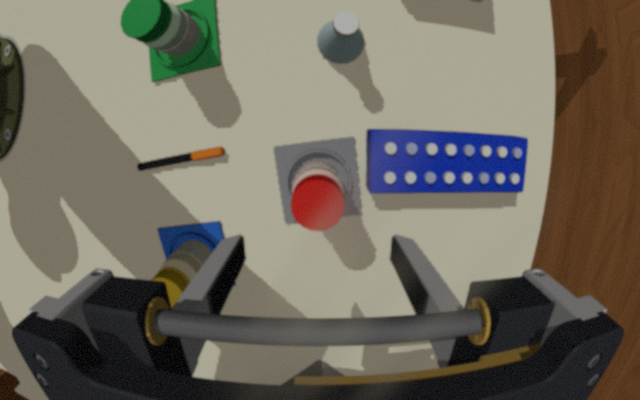

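Green stands in the green bay (180,35), and red (318,202) stands centred in grey. Now red goes to the red bay.

{"method": "step_arm", "body": {
  "plan": [
    [[0, 0, 1.2, 0, 0, 0], [0, 0, 2.4, 0, 0, 0], [0, 0, 3.3, 0, 0, 0], [0, 0, 3.9, 0, 0, 0], [0, 0, 4.07, 0, 0, 0], [0, 0, 4.07, 0, 0, 0]]
  ]
}}

```text
time_s: 18.83
ee_pos: [0.6389, -0.1853, 0.0822]
eef_rot: [-3.14, -0.001, 1.571]
force: [0.2, -0.1, 0.1]
grip_width: 0.0942
grip_force: 0.0
```

{"method": "step_arm", "body": {
  "plan": [
    [[0, 0, 0, 0, 0, 0], [0, 0, 0, 0, 0, 0], [0, 0, 0, 0, 0, 0], [0, 0, 0, 0, 0, 0], [0, 0, 0, 0, 0, 0], [0, 0, 0, 0, 0, 0], [0, 0, 0, 0, 0, 0], [0, 0, 0, 0, 0, 0]]
  ],
  "grip": 0
}}

```text
time_s: 19.5
ee_pos: [0.6394, -0.1854, 0.0835]
eef_rot: [3.141, 0.0, 1.571]
force: [-0.4, 1.2, 1.0]
grip_width: 0.0499
grip_force: 20.0
```

{"method": "step_arm", "body": {
  "plan": [
    [[0, 0, -0.1, 0, 0, 0], [0, 0, -0.7, 0, 0, 0], [0, 0, -1.5, 0, 0, 0], [0, 0, -2.4, 0, 0, 0], [0, 0, -3.3, 0, 0, 0], [0, 0, -4, 0, 0, 0], [0, 0, -4.3, 0, 0, 0], [0, 0, -4.3, 0, 0, 0]]
  ]
}}

```text
time_s: 20.17
ee_pos: [0.6399, -0.1856, 0.2144]
eef_rot: [3.138, 0.001, 1.571]
force: [0.0, 1.0, -1.6]
grip_width: 0.0497
grip_force: 20.0
```

{"method": "step_arm", "body": {
  "plan": [
    [[0.4, -0.04, 0, 0, 0, 0], [1.1, -0.1, 0, 0, 0, 0], [2, -0.2, 0, 0, 0, 0], [3, -0.3, 0, 0, 0, 0], [4, -0.4, 0, 0, 0, 0], [5, -0.5, 0, 0, 0, 0], [6, -0.6, 0, 0, 0, 0], [7, -0.7, 0, 0, 0, 0]]
  ]
}}

```text
time_s: 20.83
ee_pos: [0.6171, 0.0268, 0.2101]
eef_rot: [-3.138, -0.0, 1.571]
force: [0.7, 0.2, -0.9]
grip_width: 0.0499
grip_force: 20.0
```

{"method": "step_arm", "body": {
  "plan": [
    [[1, -0.07, 0, 0, 0, 0], [2, -0.15, 0, 0, 0, 0], [3, -0.22, 0, 0, 0, 0], [3.9, -0.27, 0, 0, 0, 0], [4.4, -0.3, 0, 0, 0, 0], [4.62, -0.32, 0, 0, 0, 0], [4.62, -0.32, 0, 0, 0, 0], [4.62, -0.32, 0, 0, 0, 0]]
  ]
}}

```text
time_s: 21.5
ee_pos: [0.6087, 0.1624, 0.2117]
eef_rot: [-3.141, 0.0, 1.571]
force: [0.3, 0.9, -1.1]
grip_width: 0.0501
grip_force: 20.0
```

```bash
python3 - <<'E'
from h import *
look([],["red","green"])
E
```

```text
t 21.55 tcp [0.6089 0.162  0.2119] rot [-3.141  0.     1.57 ] w 0.0498
bay red 0.98 [315. 176.] [0.6056 0.1667]
 rect red [608.5 164.5] [101.7  99.8] 2
bay green 0.86 [221. 281.] [0.4633 0.0089]
 rect green [459.8  39.4] [103.2  45.4] 12
```

{"method": "step_arm", "body": {
  "plan": [
    [[0.05, 0, 0.5, 0, 0, 0], [0.05, 0, 1.4, 0, 0, 0], [0.05, 0, 2.3, 0, 0, 0], [0.05, 0, 3.1, 0, 0, 0], [0.05, 0, 3.6, 0, 0, 0], [0.05, 0, 3.9, 0, 0, 0], [0.05, 0, 4.05, 0, 0, 0], [0.05, 0, 4.15, 0, 0, 0]]
  ]
}}

```text
time_s: 22.42
ee_pos: [0.6091, 0.1645, 0.088]
eef_rot: [3.141, -0.0, 1.57]
force: [-0.3, -0.3, -0.9]
grip_width: 0.05
grip_force: 20.0
```

{"method": "step_arm", "body": {
  "plan": [
    [[0, 0, 0.03, 0, 0, 0], [0, 0, 0.06, 0, 0, 0], [0, 0, 0.09, 0, 0, 0], [0, 0, 0.12, 0, 0, 0], [0, 0, 0.15, 0, 0, 0], [0, 0, 0.15, 0, 0, 0], [0, 0, 0.15, 0, 0, 0]]
  ]
}}

```text
time_s: 23.0
ee_pos: [0.6089, 0.1647, 0.0835]
eef_rot: [3.141, -0.0, 1.571]
force: [-0.0, -0.8, -0.3]
grip_width: 0.0498
grip_force: 20.0
```

{"method": "step_arm", "body": {
  "plan": [
    [[0, 0, 0, 0, 0, 0], [0, 0, 0, 0, 0, 0], [0, 0, 0, 0, 0, 0], [0, 0, 0, 0, 0, 0], [0, 0, 0, 0, 0, 0], [0, 0, 0, 0, 0, 0], [0, 0, 0, 0, 0, 0], [0, 0, 0, 0, 0, 0]]
  ],
  "grip": 1
}}

```text
time_s: 23.67
ee_pos: [0.6088, 0.1647, 0.0833]
eef_rot: [-3.142, 0.0, 1.571]
force: [-0.5, -1.0, -0.4]
grip_width: 0.0936
grip_force: 0.0
```

{"method": "step_arm", "body": {
  "plan": [
    [[0, 0, -0.6, 0, 0, 0], [0, 0, -1.6, 0, 0, 0], [0, 0, -2.6, 0, 0, 0], [0, 0, -3.6, 0, 0, 0], [0, 0, -4.1, 0, 0, 0], [-0.6, -0.19, -4.1, 0, 0, 0], [-1.5, -0.47, -4.1, 0, 0, 0], [-2.5, -0.78, -4.1, 0, 0, 0]]
  ]
}}

```text
time_s: 24.33
ee_pos: [0.585, 0.0896, 0.2063]
eef_rot: [3.141, -0.0, 1.572]
force: [0.7, -0.0, 0.1]
grip_width: 0.0938
grip_force: 0.0
```

{"method": "step_arm", "body": {
  "plan": [
    [[-1.1, -0.34, 0, 0, 0, 0], [-2.2, -0.69, 0, 0, 0, 0], [-3.3, -1.03, 0, 0, 0, 0], [-4.4, -1.37, 0, 0, 0, 0], [-5.5, -1.71, 0, 0, 0, 0], [-6.6, -2.06, 0, 0, 0, 0], [-7.7, -2.4, 0, 0, 0, 0], [-8.8, -2.74, 0, 0, 0, 0]]
  ]
}}

```text
time_s: 25.0
ee_pos: [0.5024, -0.1758, 0.2066]
eef_rot: [3.141, 0.0, 1.571]
force: [0.8, -0.1, 0.5]
grip_width: 0.0943
grip_force: 0.0
```

{"method": "step_arm", "body": {
  "plan": [
    [[-1.1, -0.34, 0, 0, 0, 0], [-2.2, -0.69, 0, 0, 0, 0], [-3.2, -1, 0, 0, 0, 0], [-4, -1.25, 0, 0, 0, 0], [-4, -1.25, 0, 0, 0, 0], [-4, -1.25, 0, 0, 0, 0], [-4, -1.25, 0, 0, 0, 0]]
  ]
}}

```text
time_s: 25.58
ee_pos: [0.4658, -0.2937, 0.2063]
eef_rot: [-3.142, -0.0, 1.571]
force: [0.9, 0.3, 1.2]
grip_width: 0.0941
grip_force: 0.0
```

```bash
python3 - <<'E'
from h import *
look(["yellow","green"],["grey","green","blue"],"pics/w5.png")
cv2.imwrite("pics/scene5.png",ctrl.camera("scene")[:,:,::-1])
E
```

```text
t 25.6333 tcp [ 0.466  -0.2934  0.2064] rot [ 3.142 -0.     1.572] w 0.0938
bottle yellow 0.59 [316. 185.] [ 0.4649 -0.297 ]
 cap yellow [316. 201.] 2314 [ 0.465  -0.2924]
green cap none
bay grey 0.75 [447. 100.] [ 0.6349 -0.1825]
bay grey 0.61 [315. 183.] [ 0.4629 -0.2968]
 rect grey [ 640.5 -184.3] [103.3 100.5] 6
bay blue 0.32 [316. 181.] [ 0.4637 -0.2945]
 rect blue [ 463.5 -294.1] [100.9  99.3] 7
```

View pics/w5.png

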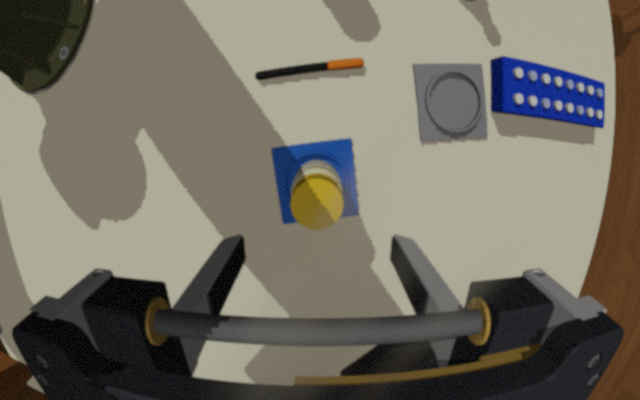

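View pics/scene5.png

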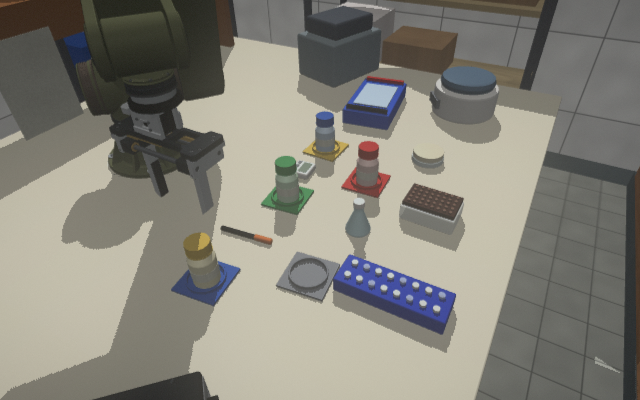

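Wrist: yellow cap (317,202) is centred over the blue bay (315,180). Scene: red is in red (367,170), green is in green (287,183), and grey is empty. Now yellow goes to grey (0.640, -0.185).

{"method": "step_arm", "body": {
  "plan": [
    [[0, 0, 1.2, 0, 0, 0], [0, 0, 2.4, 0, 0, 0], [0, 0, 3.3, 0, 0, 0], [0, 0, 3.9, 0, 0, 0], [0, 0, 4.12, 0, 0, 0], [0, 0, 4.12, 0, 0, 0]]
  ]
}}

```text
time_s: 26.68
ee_pos: [0.4652, -0.2939, 0.0816]
eef_rot: [-3.14, -0.001, 1.571]
force: [-1.1, 0.7, 0.2]
grip_width: 0.0941
grip_force: 0.0
```

{"method": "step_arm", "body": {
  "plan": [
    [[0, 0, 0, 0, 0, 0], [0, 0, 0, 0, 0, 0], [0, 0, 0, 0, 0, 0], [0, 0, 0, 0, 0, 0], [0, 0, 0, 0, 0, 0], [0, 0, 0, 0, 0, 0], [0, 0, 0, 0, 0, 0], [0, 0, 0, 0, 0, 0]]
  ],
  "grip": 0
}}

```text
time_s: 27.35
ee_pos: [0.4657, -0.2944, 0.0829]
eef_rot: [3.141, 0.0, 1.571]
force: [-0.8, -0.4, 1.6]
grip_width: 0.0496
grip_force: 20.0
```

{"method": "step_arm", "body": {
  "plan": [
    [[0, 0, -0.1, 0, 0, 0], [0, 0, -0.7, 0, 0, 0], [0, 0, -1.5, 0, 0, 0], [0, 0, -2.4, 0, 0, 0], [0, 0, -3.3, 0, 0, 0], [0, 0, -4, 0, 0, 0], [0, 0, -4.3, 0, 0, 0], [0, 0, -4.3, 0, 0, 0]]
  ]
}}

```text
time_s: 28.02
ee_pos: [0.4662, -0.2946, 0.2134]
eef_rot: [3.139, 0.002, 1.571]
force: [0.7, -0.4, -2.4]
grip_width: 0.0499
grip_force: 20.0
```

{"method": "step_arm", "body": {
  "plan": [
    [[0.2, 0.32, 0, 0, 0, 0], [0.5, 0.8, 0, 0, 0, 0], [0.9, 1.44, 0, 0, 0, 0], [1.4, 2.24, 0, 0, 0, 0], [1.9, 3.04, 0, 0, 0, 0], [2.4, 3.84, 0, 0, 0, 0], [2.9, 4.63, 0, 0, 0, 0], [3.3, 5.27, 0, 0, 0, 0]]
  ]
}}

```text
time_s: 28.68
ee_pos: [0.6252, -0.193, 0.209]
eef_rot: [-3.139, -0.001, 1.572]
force: [0.0, -0.3, -1.6]
grip_width: 0.0496
grip_force: 20.0
```

{"method": "step_arm", "body": {
  "plan": [
    [[0.25, 0.4, 0, 0, 0, 0], [0.33, 0.53, 0, 0, 0, 0], [0.33, 0.53, 0, 0, 0, 0], [0.33, 0.53, 0, 0, 0, 0], [0.33, 0.53, 0, 0, 0, 0]]
  ]
}}

```text
time_s: 29.1
ee_pos: [0.639, -0.1859, 0.2112]
eef_rot: [-3.141, -0.0, 1.57]
force: [0.5, 0.2, -1.1]
grip_width: 0.0498
grip_force: 20.0
```

```bash
python3 - <<'E'
from h import *
look([],["grey","blue"])
E
```

```text
t 29.15 tcp [ 0.6391 -0.186   0.2116] rot [-3.141 -0.     1.57 ] w 0.0497
bay grey 0.68 [319. 176.] [ 0.6409 -0.1812]
 rect grey [ 640.2 -182.6] [100.1  99.5] 6
bay blue 0.65 [200. 254.] [ 0.4663 -0.2953]
 rect blue [ 464.5 -293.6] [102.2 101.3] 7
```

{"method": "step_arm", "body": {
  "plan": [
    [[0.05, 0, 0.5, 0, 0, 0], [0.05, 0, 1.4, 0, 0, 0], [0.05, 0, 2.3, 0, 0, 0], [0.05, 0, 3.1, 0, 0, 0], [0.05, 0, 3.6, 0, 0, 0], [0.05, 0, 3.9, 0, 0, 0], [0.05, 0, 4.05, 0, 0, 0], [0.05, 0, 4.15, 0, 0, 0]]
  ]
}}

```text
time_s: 30.02
ee_pos: [0.6399, -0.1841, 0.0875]
eef_rot: [3.141, 0.0, 1.571]
force: [-0.2, 0.4, -1.7]
grip_width: 0.0497
grip_force: 20.0
```

{"method": "step_arm", "body": {
  "plan": [
    [[0, 0, 0.03, 0, 0, 0], [0, 0, 0.06, 0, 0, 0], [0, 0, 0.09, 0, 0, 0], [0, 0, 0.12, 0, 0, 0], [0, 0, 0.15, 0, 0, 0], [0, 0, 0.15, 0, 0, 0], [0, 0, 0.15, 0, 0, 0]]
  ]
}}

```text
time_s: 30.6
ee_pos: [0.6398, -0.1839, 0.0829]
eef_rot: [3.141, 0.0, 1.571]
force: [0.2, -0.4, -1.5]
grip_width: 0.0498
grip_force: 20.0
```

{"method": "step_arm", "body": {
  "plan": [
    [[0, 0, 0, 0, 0, 0], [0, 0, 0, 0, 0, 0], [0, 0, 0, 0, 0, 0], [0, 0, 0, 0, 0, 0], [0, 0, 0, 0, 0, 0], [0, 0, 0, 0, 0, 0], [0, 0, 0, 0, 0, 0], [0, 0, 0, 0, 0, 0]]
  ],
  "grip": 1
}}

```text
time_s: 31.27
ee_pos: [0.6397, -0.1839, 0.0828]
eef_rot: [-3.142, -0.0, 1.571]
force: [0.0, 0.2, -0.5]
grip_width: 0.0936
grip_force: 0.0
```

{"method": "step_arm", "body": {
  "plan": [
    [[0, 0, -0.6, 0, 0, 0], [0, 0, -1.6, 0, 0, 0], [0, 0, -2.6, 0, 0, 0], [0, 0, -3.6, 0, 0, 0], [0, 0, -4.1, 0, 0, 0], [0.6, -0.28, -4.1, 0, 0, 0], [1.5, -0.7, -4.1, 0, 0, 0], [2.5, -1.15, -4.1, 0, 0, 0]]
  ]
}}

```text
time_s: 31.93
ee_pos: [0.6046, -0.1088, 0.2056]
eef_rot: [3.142, 0.0, 1.569]
force: [0.9, 0.3, -0.4]
grip_width: 0.0938
grip_force: 0.0
```

{"method": "step_arm", "body": {
  "plan": [
    [[1, -0.46, 0, 0, 0, 0], [2, -0.93, 0, 0, 0, 0], [3, -1.39, 0, 0, 0, 0], [4, -1.86, 0, 0, 0, 0], [5, -2.32, 0, 0, 0, 0], [6, -2.79, 0, 0, 0, 0], [7, -3.25, 0, 0, 0, 0], [8, -3.7, 0, 0, 0, 0]]
  ]
}}

```text
time_s: 32.6
ee_pos: [0.4933, 0.1324, 0.206]
eef_rot: [3.141, -0.0, 1.571]
force: [0.9, 1.6, -0.8]
grip_width: 0.0937
grip_force: 0.0
```

{"method": "step_arm", "body": {
  "plan": [
    [[1, -0.46, 0, 0, 0, 0], [2, -0.93, 0, 0, 0, 0], [3, -1.4, 0, 0, 0, 0], [3.8, -1.8, 0, 0, 0, 0], [4.17, -1.95, 0, 0, 0, 0], [4.17, -1.95, 0, 0, 0, 0], [4.17, -1.95, 0, 0, 0, 0], [4.17, -1.95, 0, 0, 0, 0]]
  ]
}}

```text
time_s: 33.27
ee_pos: [0.4362, 0.2553, 0.2057]
eef_rot: [3.142, 0.0, 1.57]
force: [0.2, -0.2, -0.6]
grip_width: 0.0939
grip_force: 0.0
```

```bash
python3 - <<'E'
from h import *
look(["blue","green"],["yellow","green"],"pics/w6.png")
E
```

```text
t 33.3167 tcp [0.4363 0.2551 0.2057] rot [3.142 0.    1.57 ] w 0.0941
bottle blue 0.71 [315. 182.] [0.4334 0.2554]
 cap blue [312. 200.] 1837 [0.4306 0.2576]
bottle green 0.77 [337. 337.] [0.4672 0.01  ]
 cap green [349. 371.] 51 [0.477  0.0293]
 rect yellow [435.4 257.4] [ 99.4 100. ] 89
 rect green [463.4  12.4] [ 97.9 106.6] 5
```

View pics/w6.png

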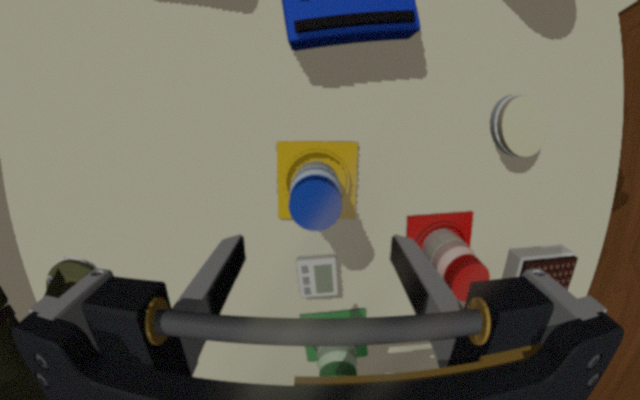

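Blue cap (316,203) is centred over the yellow bay and clear of the red bottle. Now blue goes to the blue bay, lifted a bit higher because it passes over green.

{"method": "step_arm", "body": {
  "plan": [
    [[0, -0.05, 1.2, 0, 0, 0], [0, -0.05, 2.4, 0, 0, 0], [0, -0.05, 3.3, 0, 0, 0], [0, -0.05, 3.9, 0, 0, 0], [0, -0.05, 4.1, 0, 0, 0], [0, -0.05, 4.1, 0, 0, 0]]
  ]
}}

```text
time_s: 34.22
ee_pos: [0.4337, 0.2559, 0.0818]
eef_rot: [-3.14, 0.001, 1.571]
force: [-0.4, 0.2, -0.2]
grip_width: 0.0939
grip_force: 0.0
```

{"method": "step_arm", "body": {
  "plan": [
    [[0, 0, 0, 0, 0, 0], [0, 0, 0, 0, 0, 0], [0, 0, 0, 0, 0, 0], [0, 0, 0, 0, 0, 0], [0, 0, 0, 0, 0, 0], [0, 0, 0, 0, 0, 0], [0, 0, 0, 0, 0, 0], [0, 0, 0, 0, 0, 0]]
  ],
  "grip": 0
}}

```text
time_s: 34.88
ee_pos: [0.4342, 0.2562, 0.0829]
eef_rot: [3.142, -0.0, 1.571]
force: [-0.8, 0.3, 1.1]
grip_width: 0.0494
grip_force: 20.0
```

{"method": "step_arm", "body": {
  "plan": [
    [[0, 0, -0.1, 0, 0, 0], [0, 0, -0.7, 0, 0, 0], [0, 0, -1.6, 0, 0, 0], [0, 0, -2.6, 0, 0, 0], [0, 0, -3.6, 0, 0, 0], [0, 0, -4.3, 0, 0, 0], [0, 0, -4.6, 0, 0, 0], [0, 0, -4.6, 0, 0, 0]]
  ]
}}

```text
time_s: 35.55
ee_pos: [0.4346, 0.2564, 0.2222]
eef_rot: [3.139, -0.001, 1.571]
force: [0.4, 0.5, -2.8]
grip_width: 0.0497
grip_force: 20.0
```

{"method": "step_arm", "body": {
  "plan": [
    [[-0.4, 0, 0, 0, 0, 0], [-1.1, 0.1, 0, 0, 0, 0], [-2, 0.1, 0, 0, 0, 0], [-3, 0.2, 0, 0, 0, 0], [-4, 0.2, 0, 0, 0, 0], [-5, 0.3, 0, 0, 0, 0], [-6, 0.3, 0, 0, 0, 0], [-7, 0.4, 0, 0, 0, 0]]
  ]
}}

```text
time_s: 36.22
ee_pos: [0.4449, 0.0442, 0.2188]
eef_rot: [-3.138, 0.0, 1.571]
force: [0.7, -0.1, -3.1]
grip_width: 0.0498
grip_force: 20.0
```

{"method": "step_arm", "body": {
  "plan": [
    [[-1, 0.05, 0, 0, 0, 0], [-2, 0.1, 0, 0, 0, 0], [-3, 0.15, 0, 0, 0, 0], [-4, 0.2, 0, 0, 0, 0], [-5, 0.25, 0, 0, 0, 0], [-6, 0.3, 0, 0, 0, 0], [-7, 0.35, 0, 0, 0, 0], [-8, 0.4, 0, 0, 0, 0]]
  ]
}}

```text
time_s: 36.88
ee_pos: [0.4568, -0.1955, 0.2187]
eef_rot: [-3.139, -0.001, 1.57]
force: [0.6, 0.4, -2.9]
grip_width: 0.0498
grip_force: 20.0
```

{"method": "step_arm", "body": {
  "plan": [
    [[-1, 0.05, 0, 0, 0, 0], [-1.9, 0.1, 0, 0, 0, 0], [-2.7, 0.15, 0, 0, 0, 0], [-3.2, 0.18, 0, 0, 0, 0], [-3.3, 0.18, 0, 0, 0, 0], [-3.3, 0.18, 0, 0, 0, 0], [-3.3, 0.18, 0, 0, 0, 0]]
  ]
}}

```text
time_s: 37.47
ee_pos: [0.4633, -0.292, 0.22]
eef_rot: [-3.141, -0.001, 1.571]
force: [-0.3, 0.8, -1.7]
grip_width: 0.0494
grip_force: 20.0
```

```bash
python3 - <<'E'
from h import *
look([],["grey","blue"],"pics/w7.png")
E
```

```text
t 37.5167 tcp [ 0.4635 -0.2918  0.2204] rot [-3.141e+00 -1.000e-03  1.571e+00] w 0.0495
 rect grey [ 639.9 -184. ] [102.2 100.6] 7
bay blue 0.71 [318. 184.] [ 0.4637 -0.2985]
 rect blue [ 463.9 -293.3] [100.1  99.5] 6
```

{"method": "step_arm", "body": {
  "plan": [
    [[-0.03, 0, 0.6, 0, 0, 0], [-0.03, 0, 1.6, 0, 0, 0], [-0.03, 0, 2.6, 0, 0, 0], [-0.03, 0, 3.4, 0, 0, 0], [-0.03, 0, 3.9, 0, 0, 0], [-0.03, 0, 4.2, 0, 0, 0], [-0.03, 0, 4.35, 0, 0, 0], [-0.03, 0, 4.45, 0, 0, 0]]
  ]
}}

```text
time_s: 38.38
ee_pos: [0.4639, -0.2937, 0.0874]
eef_rot: [3.141, 0.0, 1.571]
force: [0.5, -1.0, -3.4]
grip_width: 0.05
grip_force: 20.0
```

{"method": "step_arm", "body": {
  "plan": [
    [[0, 0, 0.03, 0, 0, 0], [0, 0, 0.06, 0, 0, 0], [0, 0, 0.09, 0, 0, 0], [0, 0, 0.12, 0, 0, 0], [0, 0, 0.15, 0, 0, 0], [0, 0, 0.15, 0, 0, 0], [0, 0, 0.15, 0, 0, 0]]
  ]
}}

```text
time_s: 38.97
ee_pos: [0.4637, -0.2938, 0.0829]
eef_rot: [3.141, 0.0, 1.571]
force: [-0.1, -0.4, -1.1]
grip_width: 0.0493
grip_force: 20.0
```

{"method": "step_arm", "body": {
  "plan": [
    [[0, 0, 0, 0, 0, 0], [0, 0, 0, 0, 0, 0], [0, 0, 0, 0, 0, 0], [0, 0, 0, 0, 0, 0], [0, 0, 0, 0, 0, 0], [0, 0, 0, 0, 0, 0], [0, 0, 0, 0, 0, 0], [0, 0, 0, 0, 0, 0]]
  ],
  "grip": 1
}}

```text
time_s: 39.63
ee_pos: [0.4636, -0.2937, 0.0828]
eef_rot: [3.142, 0.0, 1.571]
force: [-0.8, -0.1, 0.4]
grip_width: 0.0937
grip_force: 0.0
```

{"method": "step_arm", "body": {
  "plan": [
    [[0, 0, -0.6, 0, 0, 0], [0, 0, -1.6, 0, 0, 0], [0, 0, -2.6, 0, 0, 0], [0, 0, -3.6, 0, 0, 0], [0, 0, -4.1, 0, 0, 0], [0.3, 0.5, -4.1, 0, 0, 0], [0.8, 1.3, -4.1, 0, 0, 0], [1.3, 2.1, -4.1, 0, 0, 0]]
  ]
}}

```text
time_s: 40.3
ee_pos: [0.5272, -0.2546, 0.2063]
eef_rot: [3.141, 0.0, 1.569]
force: [0.1, -0.4, -0.6]
grip_width: 0.0938
grip_force: 0.0
```

{"method": "step_arm", "body": {
  "plan": [
    [[0.5, 0.8, 0, 0, 0, 0], [1, 1.6, 0, 0, 0, 0], [1.5, 2.4, 0, 0, 0, 0], [2, 3.2, 0, 0, 0, 0], [2.33, 3.77, 0, 0, 0, 0], [2.33, 3.77, 0, 0, 0, 0], [2.33, 3.77, 0, 0, 0, 0], [2.33, 3.77, 0, 0, 0, 0]]
  ]
}}

```text
time_s: 40.97
ee_pos: [0.6391, -0.1852, 0.2056]
eef_rot: [-3.141, 0.0, 1.571]
force: [-0.4, -0.1, -0.0]
grip_width: 0.0939
grip_force: 0.0
```

```bash
python3 - <<'E'
from h import *
look(["yellow","blue"],["grey","blue"],"pics/w8.png")
E
```

```text
t 41.0167 tcp [ 0.639  -0.1855  0.2058] rot [-3.141  0.     1.57 ] w 0.0941
bottle yellow 0.64 [316. 182.] [ 0.6374 -0.1863]
 cap yellow [317. 199.] 2351 [ 0.639 -0.183]
bottle blue 0.79 [196. 256.] [ 0.4647 -0.2923]
 cap blue [173. 283.] 607 [ 0.4714 -0.2829]
 rect grey [ 640.4 -184.3] [101.1 101.1] 7
bay blue 0.95 [196. 261.] [ 0.4615 -0.3019]
 rect blue [ 460.7 -264.6] [100.8  43.7] 8
```

View pics/w8.png

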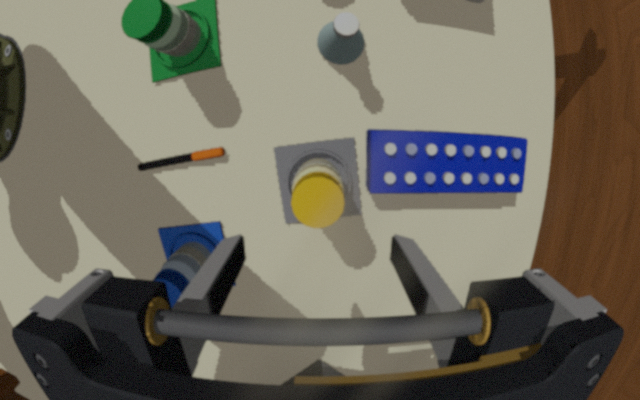

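Blue stands in the blue bay (192,262), and the yellow cap (318,200) is centred between the fingers over grey. Last transfer: yellow to the yellow bay.

{"method": "step_arm", "body": {
  "plan": [
    [[0.03, 0, 1.2, 0, 0, 0], [0.03, 0, 2.4, 0, 0, 0], [0.03, 0, 3.3, 0, 0, 0], [0.03, 0, 3.9, 0, 0, 0], [0.03, 0, 4.1, 0, 0, 0], [0.03, 0, 4.1, 0, 0, 0]]
  ]
}}

```text
time_s: 41.92
ee_pos: [0.6391, -0.1838, 0.0814]
eef_rot: [-3.139, -0.001, 1.571]
force: [-0.1, -0.7, 0.2]
grip_width: 0.0941
grip_force: 0.0
```

{"method": "step_arm", "body": {
  "plan": [
    [[0, 0, 0, 0, 0, 0], [0, 0, 0, 0, 0, 0], [0, 0, 0, 0, 0, 0], [0, 0, 0, 0, 0, 0], [0, 0, 0, 0, 0, 0], [0, 0, 0, 0, 0, 0], [0, 0, 0, 0, 0, 0], [0, 0, 0, 0, 0, 0]]
  ],
  "grip": 0
}}

```text
time_s: 42.58
ee_pos: [0.6397, -0.1839, 0.0829]
eef_rot: [3.142, 0.0, 1.571]
force: [-0.9, -0.8, 2.1]
grip_width: 0.0497
grip_force: 20.0
```

{"method": "step_arm", "body": {
  "plan": [
    [[0, 0, -0.1, 0, 0, 0], [0, 0, -0.7, 0, 0, 0], [0, 0, -1.6, 0, 0, 0], [0, 0, -2.6, 0, 0, 0], [0, 0, -3.6, 0, 0, 0], [0, 0, -4.3, 0, 0, 0], [0, 0, -4.6, 0, 0, 0], [0, 0, -4.6, 0, 0, 0]]
  ]
}}

```text
time_s: 43.25
ee_pos: [0.6402, -0.1841, 0.2227]
eef_rot: [3.139, 0.001, 1.571]
force: [0.3, -0.2, -2.2]
grip_width: 0.0494
grip_force: 20.0
```

{"method": "step_arm", "body": {
  "plan": [
    [[0.3, -0.14, 0, 0, 0, 0], [0.9, -0.41, 0, 0, 0, 0], [1.7, -0.78, 0, 0, 0, 0], [2.6, -1.2, 0, 0, 0, 0], [3.5, -1.6, 0, 0, 0, 0], [4.4, -2.03, 0, 0, 0, 0], [5.3, -2.44, 0, 0, 0, 0], [6.2, -2.85, 0, 0, 0, 0]]
  ]
}}

```text
time_s: 43.92
ee_pos: [0.5522, 0.0038, 0.2185]
eef_rot: [-3.138, -0.0, 1.571]
force: [0.7, 0.7, -2.5]
grip_width: 0.0497
grip_force: 20.0
```

{"method": "step_arm", "body": {
  "plan": [
    [[0.9, -0.41, 0, 0, 0, 0], [1.8, -0.83, 0, 0, 0, 0], [2.7, -1.24, 0, 0, 0, 0], [3.6, -1.66, 0, 0, 0, 0], [4.5, -2.07, 0, 0, 0, 0], [5.4, -2.49, 0, 0, 0, 0], [6.3, -2.9, 0, 0, 0, 0], [7.1, -3.27, 0, 0, 0, 0]]
  ]
}}

```text
time_s: 44.58
ee_pos: [0.4538, 0.2165, 0.2187]
eef_rot: [-3.139, 0.001, 1.571]
force: [1.0, 0.3, -2.6]
grip_width: 0.0496
grip_force: 20.0
```

{"method": "step_arm", "body": {
  "plan": [
    [[0.7, -0.33, 0, 0, 0, 0], [1.2, -0.56, 0, 0, 0, 0], [1.4, -0.66, 0, 0, 0, 0], [1.4, -0.66, 0, 0, 0, 0], [1.4, -0.66, 0, 0, 0, 0], [1.4, -0.66, 0, 0, 0, 0]]
  ]
}}

```text
time_s: 45.08
ee_pos: [0.4364, 0.2563, 0.2202]
eef_rot: [-3.141, 0.001, 1.57]
force: [-0.6, 0.5, -1.7]
grip_width: 0.0498
grip_force: 20.0
```

```bash
python3 - <<'E'
from h import *
look([],["yellow"],"pics/w9.png")
E
```

```text
t 45.1333 tcp [0.4365 0.2562 0.2203] rot [-3.141  0.     1.57 ] w 0.05
bay yellow 0.7 [318. 178.] [0.4377 0.2574]
 rect yellow [435.8 260.9] [ 92.  100.5] 90
```

{"method": "step_arm", "body": {
  "plan": [
    [[0, 0, 0.6, 0, 0, 0], [0, 0, 1.6, 0, 0, 0], [0, 0, 2.6, 0, 0, 0], [0, 0, 3.4, 0, 0, 0], [0, 0, 3.9, 0, 0, 0], [0, 0, 4.2, 0, 0, 0], [0, 0, 4.35, 0, 0, 0], [0, 0, 4.45, 0, 0, 0]]
  ]
}}

```text
time_s: 45.9
ee_pos: [0.4366, 0.257, 0.0873]
eef_rot: [3.141, -0.0, 1.57]
force: [0.4, -0.2, -1.5]
grip_width: 0.0492
grip_force: 20.0
```

{"method": "step_arm", "body": {
  "plan": [
    [[0, 0, 0.03, 0, 0, 0], [0, 0, 0.06, 0, 0, 0], [0, 0, 0.09, 0, 0, 0], [0, 0, 0.12, 0, 0, 0], [0, 0, 0.15, 0, 0, 0], [0, 0, 0.15, 0, 0, 0], [0, 0, 0.15, 0, 0, 0]]
  ]
}}

```text
time_s: 46.48
ee_pos: [0.4364, 0.2572, 0.0829]
eef_rot: [3.141, -0.0, 1.571]
force: [0.5, 1.0, -1.6]
grip_width: 0.0498
grip_force: 20.0
```

{"method": "step_arm", "body": {
  "plan": [
    [[0, 0, 0, 0, 0, 0], [0, 0, 0, 0, 0, 0], [0, 0, 0, 0, 0, 0], [0, 0, 0, 0, 0, 0], [0, 0, 0, 0, 0, 0], [0, 0, 0, 0, 0, 0], [0, 0, 0, 0, 0, 0], [0, 0, 0, 0, 0, 0]]
  ],
  "grip": 1
}}

```text
time_s: 47.15
ee_pos: [0.4363, 0.2571, 0.0827]
eef_rot: [-3.142, -0.0, 1.571]
force: [0.7, -0.1, -0.4]
grip_width: 0.094
grip_force: 0.0
```

{"method": "step_arm", "body": {
  "plan": [
    [[0, 0, -0.6, 0, 0, 0], [0, 0, -1.6, 0, 0, 0], [0, 0, -2.6, 0, 0, 0], [0, 0, -3.6, 0, 0, 0], [0, 0, -4.1, 0, 0, 0], [-0.8, 0, -4.1, 0, 0, 0], [-1.8, 0, -4.1, 0, 0, 0], [-2.8, 0, -4.1, 0, 0, 0]]
  ]
}}

```text
time_s: 47.82
ee_pos: [0.436, 0.1724, 0.2059]
eef_rot: [3.141, -0.0, 1.572]
force: [1.5, 0.6, -0.7]
grip_width: 0.094
grip_force: 0.0
```

{"method": "step_arm", "body": {
  "plan": [
    [[-0.5, 0, 0, 0, 0, 0], [-1, 0, 0, 0, 0, 0], [-1.2, 0, 0, 0, 0, 0], [-1.2, 0, 0, 0, 0, 0], [-1.2, 0, 0, 0, 0, 0], [-1.2, 0, 0, 0, 0, 0]]
  ]
}}

```text
time_s: 48.32
ee_pos: [0.4363, 0.1378, 0.2057]
eef_rot: [-3.142, -0.0, 1.571]
force: [1.0, -0.7, -0.2]
grip_width: 0.094
grip_force: 0.0
```

```bash
python3 - <<'E'
from h import *
look(["yellow","red","green","blue"],["yellow","red"])
im=[ctrl.camera(c)[:,:,::-1] for c in("scene","side")]
for c in("scene","side"):
    for n in["bottle_red","bottle_blue","bottle_yellow","bottle_green","flask"]:
        for d in ctrl.place_of(n,c)[:1]:print(c,n,onz(c,d["at"],.006 if n[0]=='b' else 0)[:2].round(3))
cv2.imwrite("pics/fin.png",np.vstack([im[0][90:320,100:500],im[1][90:390,180:580]]))
E
```

```text
t 48.3667 tcp [0.4363 0.1378 0.2057] rot [-3.141 -0.     1.572] w 0.0937
bottle yellow 0.64 [318.  84.] [0.4368 0.2589]
 cap yellow [317.  74.] 2580 [0.4353 0.2583]
bottle red 0.76 [448. 165.] [0.6078 0.1631]
 cap red [482. 178.] 1955 [0.6072 0.1645]
bottle green 0.73 [340. 273.] [0.4681 0.0086]
 cap green [348. 307.] 491 [0.4699 0.0172]
blue cap none
 rect yellow [434.8 256.1] [99.8 99.9] 89
 rect red [607.1 161.5] [100.4 100.4] 3
scene bottle_red [0.611 0.159]
scene bottle_blue [ 0.457 -0.299]
scene bottle_yellow [0.433 0.267]
scene bottle_green [0.462 0.007]
scene flask [ 0.669 -0.013]
side bottle_red [0.612 0.161]
side bottle_blue [ 0.463 -0.292]
side bottle_yellow [0.445 0.25 ]
side bottle_green [0.468 0.008]
side flask [ 0.671 -0.004]
```

View pics/fin.png

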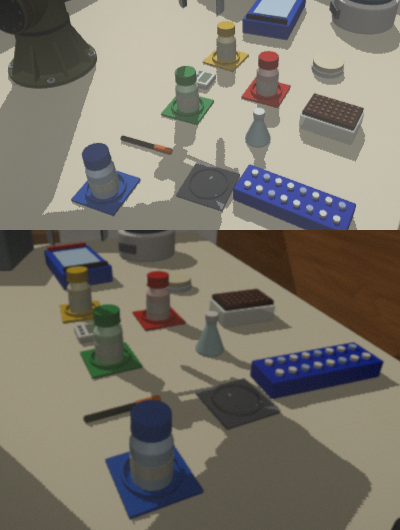

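All four bottles stand upright in the bays of their own colour, grey is empty and the flask is unmoved. In the crop they are yellow (226,45), green (187,95), red (267,78), blue (100,172), grey (208,185) and the flask (258,128).

```bash
python3 -c "
from station import ctrl
print(ctrl.hand_in())"
```

```text
the job is handed in; nothing more can be done
None
```

All four bottles stand upright in the bays matching their caps, the grey bay is empty, the flask is unmoved, and the job is handed in at about 49 s; no verdict was returned.

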